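# Load the finial jig and close its keeper

### The arm

A 6-joint arm with a two-finger parallel gripper is mounted at the origin on the work surface. World frame = base frame: x ahead of the robot, y to its left, z up, the work surface at z = 0. Lengths are in m, angles in rad, forces in N, time in s.
With the tool pointing down it reaches from about 0.35 to 0.975 m from the base axis. Payload 4.9 kg.
Tool frame: the origin (TCP) lies at the very end of the fingers, on their centre line; the grasp point (between the pads) lies 19 mm behind it; z points along the fingers, y is the line along which they close (so a half turn about z gives the same grasp; the last joint's range is limited). The gripper opens to 85 mm and grips with 20 to 120 N. Pads are 22 mm wide; open, the fingers measure 114 mm over their backs; the gripper's body (76 mm by 85 mm) begins 54 mm behind the grasp point. The pads swing forward as they close: fully open they stand 13 mm farther back than shut.
Start: joints at [-0.119, 0.053, 1.613, -0, 1.476, -0.119], TCP at [0.625, 0, 0.231] pointing down, gripper open.
Joint ranges: [-3.01, 3.01], [-1.01, 2.22], [0.06, 2.58], [-1.02, 4.17], [0.09, 2.62], [-3.14, 3.14]. Speed limits (rad/s): [2.57, 2.57, 3.14, 3.14, 3.14, 3.14].

### API

Orientations are given as a unit quaternion [w, x, y, z].
In Python, from plant import monitor, vision, manip gives the robot as it stands. The module is installed in compiled form; this text tells all that it offers.
- The arm moves only by the tool arm_command, never from a script. Its argument "rows" is a list of rows, each a list of 3 entries, a list of its own where there are three numbers: the finger opening in mm, from 0 to 85.4, then the shift along the world's x, y, z in units of 30 cm (1.0 is 30 cm), then the turn, a rotation vector about the world's x, y, z in units of pi/2 rad (1.0 is pi/2 rad). In form: [[claw, [x, y, z], [wx, wy, wz]], ...]. A call has 1 to 12 rows; each row is the pose to reach, as a shift and turn from the pose commanded when the call began; what a row does not reach only later rows make up. A row lasts 1/12 s, in which the tool goes at most 41.7 mm and 7.16 degrees, less where a joint would pass 70% of its speed; a pose out of reach is approached as far as the arm can. A call with a number of a shift or a turn outside -1 to 1 is refused whole. A call with a gripper value outside its range is refused whole. The fingers move at their own pace and stop on an object; the grip force is fixed at half the most. Time passes only in rows, so rows that repeat a pose let the fingers close. It gives the time, the measured TCP pose, the force, the opening and the grip force at its end, in the units of the state.
- monitor.state(): the state, without advancing time (a new reading comes with each control period).
- vision.grab_frame(name): name is "scene" or "side" or "wrist"; returns a dict with "color" (384x512x3 uint8, red, green, blue), "z_map" (384x512 float32, m along the optical axis (not along the pixel's ray), 0 where there is no reading), "mtx" (3x3 intrinsics, pixels), "R" (3x3) and "t" (3): a world point X has camera coordinates R X + t. Camera axes: x right, y down, z forward; pixel columns grow to the right and rows downward; lengths in m; the calibration is good to about 2 mm. A picture is of the moment at which its call begins.
- manip.job_done(): hands the job in; it is judged then, once.
The state is a dict: "time": time; "joint_pos": joint angles; "joint_vel": joint speeds; "joint_efforts": joint torques, N m; "tool_pos": TCP position; "tool_rot": TCP orientation; "contact_force": force on the tool from outside, world axes, zero at the start; "ft_torque": the same for the moment, N m; "gripper_width": opening from 0.0 (shut) to 1.0 (fully open); "grasp_force": force on a finger pad.
Only numpy, scipy, OpenCV 4.12 (cv2) and the standard library are available. Lean on these libraries where they do the work, as an engineer would, in place of code of your own. Each camera call takes 0.05 s, during which the arm holds its last target. There are 200 camera calls.

### The job

Load the two turned wooden finials into the holding jig: pull the jig's black knob straight out until it clicks at its outer stop, lower one finial upright into each of the two pockets without letting it fall, then push the knob fully home so that the fork closes round both necks. Leave everything else on the bench where it is.

Things in the scene. Friction and masses are not known exactly. Their poses are not given: they have to be found in the camera images.
- jig: holding jig fixed to the bench: wooden block 125 mm (x) by 190 mm (y), 50 mm high, a guide rail along each short side (to 72 mm high; a brass detent pin on the +y rail reaches up to 89 mm). The black knob sticks out at its front, towards its -x. Origin on the bench, below the middle between the two pockets; the block reaches from x = -80 to +45 mm
- fork (a point): middle of the aluminium fork plate (underside 58, top 66 mm above the bench) that the knob slides over the pockets; home, it lies 31 mm to the -x side of the pockets' line. Home, its three tines stand beside the necks and bar the pockets to a finial's foot; out, both pockets are clear. A finial not fully seated blocks it
- keeper (a joint): slide of the fork plate and its knob, in m: 0 = fully home (closed), 0.05 = fully out (open), moving towards the jig's -x. It clicks into a detent at either end; breaking it loose takes about 8 N, and let go close to an end it is drawn to that end
- knob (a point): centre of the black pull knob on the fork plate: round, 32 mm across, 29 mm long along the slide, its axis level along the jig's x and 62 mm above the bench, on a 12 mm rod; when home its centre is 39 mm in front of the block's front face. Can be pinched from above across the jig's y
- pocket_1 (a point): centre of the floor of the round pocket at the jig's +y side: 51 mm across, 35 mm deep, floor 15 mm above the bench, 42 mm from the jig's middle; axes as the jig's
- pocket_2 (a point): the same for the pocket at the jig's -y side
- finial_1: turned light-wood finial standing upright on the board, 104 mm high, with a round cross-section: foot 44 mm across and 36 mm high, neck 22 mm across (from 40 to 60 mm up), head 34 mm across (from 64 to 96 mm up, rounded above); about 75 g; origin at the centre of its underside, z up along its axis
- finial_2: a second, identical turned light-wood finial standing upright on the board, 104 mm high, with a round cross-section: foot 44 mm across and 36 mm high, neck 22 mm across (from 40 to 60 mm up), head 34 mm across (from 64 to 96 mm up, rounded above); about 75 g; origin at the centre of its underside, z up along its axis
- board: grey laminate board fixed on the bench, 220 mm (x) by 250 mm (y), 6 mm thick, on which the finials stand; origin at the centre of its underside
- sanding_block: bystander: cork sanding block, 70 x 45 x 28 mm, lying on the board; origin at the centre of its underside
- cup: bystander: small dark turned cup, 56 mm across, 45 mm high, on the board; origin under its centre
- gouge_1: bystander: turning gouge lying on the bench, 340 mm long, dark wooden handle 30 mm thick; origin under its middle, x towards the blade
- gouge_2: bystander: turning gouge lying on the bench, 300 mm long, dark wooden handle 30 mm thick; origin under its middle, x towards the blade
- finish: bystander: metal can of finish, 60 mm across, 130 mm high; origin under its centre
Not all that is in view belongs to the job. What is shaped like the finial_1 but green or turquoise is not meant.

How it is judged:
By the outcome, as a careful person would: the job done as asked, in the order asked, and still so for the second after the job is handed in, with the robot touching nothing.
It also fails if it takes over 72 s, if anything falls off the work surface, if the arm or the gripper's body presses on something with over 40 N, if the wrist force passes 120 N, or if a joint passes its speed limit or range.

## Working session

There is one attempt and no reset: what is moved stays moved. The work goes in short steps, Python scripts to look and compute and a tool call to move; the robot and the scene stay as the last step left them, time stands still between calls to the robot, and variables do not carry over. Pictures are saved under pics/ and viewed, at most 12 in all, crops included, and the job is handed in when it is done.

Besides the shell and the picture viewer there is one more tool, called after ">>>" as name(argument=value, ...) on one line, values as JSON. arm_command: Moves the arm, as the interface text tells. Shifts and turns lie within -1 to 1; 1 stands for 30 cm of shift or pi/2 rad of turn. Its arguments: {"type":"object","properties":{"rows":{"type":"array"}},"required":["rows"]}

```bash
mkdir -p pics
cat > h.py <<'E'
import numpy as np, cv2
from plant import monitor, vision, manip
def grab(n,tag):
    f=vision.grab_frame(n); cv2.imwrite(f'pics/{tag}.png',f['color'][:,:,::-1]); np.savez(f'pics/{tag}.npz',**f); return f
def world(f):
    z=f['z_map'].astype(float); v,u=np.mgrid[:z.shape[0],:z.shape[1]]; K=f['mtx']
    c=np.stack([(u-K[0,2])/K[0,0]*z,(v-K[1,2])/K[1,1]*z,z],-1)
    w=(c-f['t'])@f['R']; w[z<=0]=np.nan; return w
E
python3 - <<'E'
from h import *
a=[grab(n,n+'0') for n in('scene','side','wrist')]
cv2.imwrite('pics/two.png',cv2.resize(np.hstack([x['color'] for x in a[:2]])[:,:,::-1],(800,300)))
for x in a: print(x['mtx'][0,0], -x['R'].T@x['t'], x['R'][2])
print(monitor.state())
E
```

```text
432.84547989248824 [1.48777126 0.60196881 1.05974235] [-0.65117279 -0.40022126 -0.64482318]
437.89958995854596 [ 0.33508471 -1.0407877   1.11458663] [ 0.12566889  0.70107255 -0.70192921]
273.7169258470823 [0.62412179 0.07543731 0.37408976] [-8.47222457e-04 -2.94383542e-01 -9.55686985e-01]
{'time': 0.15, 'joint_pos': array([-1.19001490e-01,  5.32428195e-02,  1.61398168e+00, -1.41748600e-07,
        1.47603401e+00, -1.18988549e-01]), 'joint_vel': array([ 0.00020414, -0.00220708, -0.00543098, -0.00019879,  0.00077889,
        0.00055473]), 'joint_efforts': array([ 5.10442842e-04, -3.94241810e+01, -3.70721948e+01, -1.15854355e-04,
        4.61802789e-03,  5.00508997e-05]), 'tool_pos': array([6.24502856e-01, 5.88868054e-05, 2.30320295e-01]), 'tool_rot': array([-6.54679239e-04,  7.07111106e-01,  7.07101965e-01, -5.14940180e-04]), 'contact_force': array([ 0.26216954, -0.8553001 , -0.44624947]), 'ft_torque': array([ 0.05631055, -0.02082279, -0.05480707]), 'grasp_force': 0.0, 'gripper_width': 1.0027136545031297}
```

View pics/scene0.png

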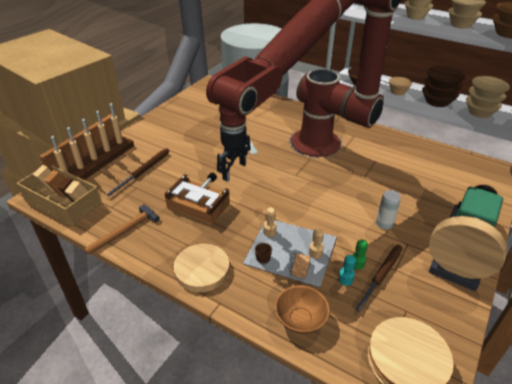

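View pics/side0.png

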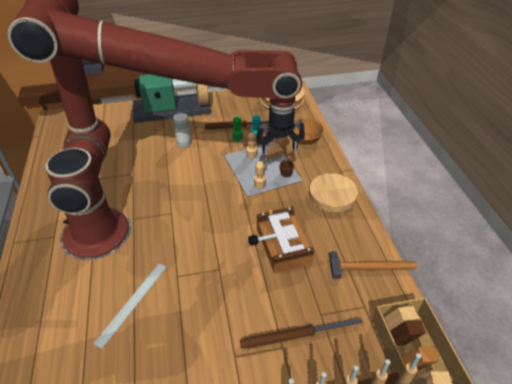

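Scene view: the wanted finials have heads near (270,212) and (317,235), the jig is around (197,197), and the knob is at (209,180). Side view: the finials are at (252,147) and (260,172), and the knob is at (254,240). The green and turquoise ones are decoys. Next I measure with depth from both views.

Run:
```python
from h import *
L=lambda t:dict(np.load(f'pics/{t}.npz'))
for n in('scene0','side0'):
    f=L(n); w=world(f)
    for nm,p in (dict(A=(270,214),B=(317,236),knob=(209,179),board=(290,240),jig=(180,200)) if n[1]=='c' else dict(A=(260,168),B=(252,142),knob=(254,240),board=(240,165),jig=(285,240))).items():
        print(n,nm,p,np.round(w[p[1],p[0]],4))
    # finial points: wood, z 0.03..0.12 in region; cluster by height slices
    np.save(f'pics/w_{n}.npy',w)
f=L('scene0');g=L('side0')
A=cv2.resize(f['color'][165:285,150:345],None,fx=4,fy=4,interpolation=cv2.INTER_CUBIC)
cv2.imwrite('pics/cs.png',A[:,:,::-1])
B=cv2.resize(g['color'][125:275,205:345],None,fx=4,fy=4,interpolation=cv2.INTER_CUBIC)
cv2.imwrite('pics/cg.png',B[:,:,::-1])
```

```text
scene0 A (270, 214) [0.5989 0.1146 0.1049]
scene0 B (317, 236) [0.6056 0.2841 0.1026]
scene0 knob (209, 179) [ 0.5194 -0.189   0.0662]
scene0 board (290, 240) [0.5849 0.1857 0.011 ]
scene0 jig (180, 200) [ 0.6587 -0.2129  0.0568]
side0 A (260, 168) [0.5833 0.0877 0.1043]
side0 B (252, 142) [0.5894 0.2622 0.0851]
side0 knob (254, 240) [ 0.503  -0.2031  0.0759]
side0 board (240, 165) [0.536  0.2347 0.0022]
side0 jig (285, 240) [ 0.5986 -0.2125  0.0642]
```

View pics/cs.png

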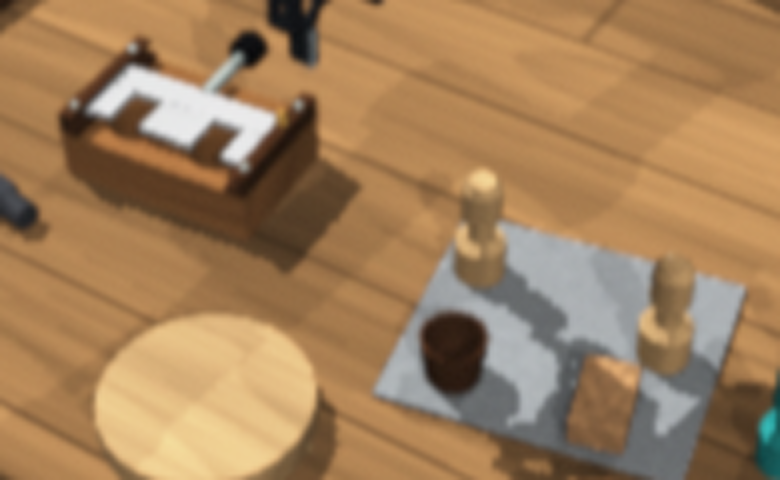

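View pics/cg.png

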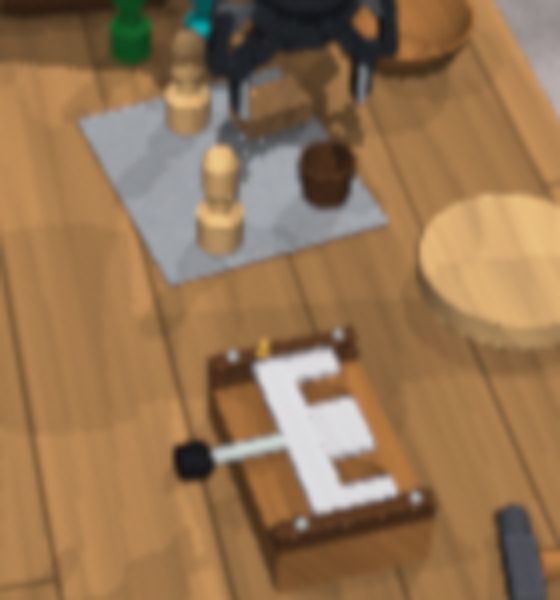

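The scene crop (x4 from 150,165) shows the fork home, tines pointing away from the knob, and the brass pin on the rail nearer the board. The side crop (x4 from 205,125) shows the same jig, yawed slightly. Both finials are upright, the second close to the sanding block. Now I fit the axes to the point clouds.

```bash
cat >> h.py <<'E'
from scipy.optimize import least_squares
def finial(P,c0,base=0.006):
    # P Nx3 points; head/neck/foot radius by height
    z=P[:,2]-base; r=np.where((z>4e-3)&(z<.034),.022,np.where((z>.043)&(z<.058),.011,np.where((z>.068)&(z<.088),.017,np.nan)))
    k=~np.isnan(r)&(np.hypot(*(P[:,:2]-c0).T)<.035); P,r=P[k],r[k]
    s=least_squares(lambda c:np.hypot(*(P[:,:2]-c).T)-r,c0,loss='soft_l1',f_scale=.002)
    return s.x,k.sum(),np.sqrt(np.mean(np.minimum(abs(s.fun),.01)**2))
def jig(f,w,c=(.6,-.215)):
    hsv=cv2.cvtColor(f['color'],cv2.COLOR_RGB2HSV); near=np.hypot(w[...,0]-c[0],w[...,1]-c[1])<.16
    m=near&(hsv[...,1]<50)&(hsv[...,2]>150)&(abs(w[...,2]-.066)<.008)
    m=cv2.morphologyEx(m.astype(np.uint8),cv2.MORPH_OPEN,np.ones((3,3)))>0
    return w[m]
E
python3 - <<'E'
from h import *
for n in('scene0','side0'):
    f=dict(np.load(f'pics/{n}.npz')); w=world(f)
    b=w[(abs(w[...,0]-.56)<.03)&(abs(w[...,1]-.18)<.03)&(w[...,2]<.03)]; print(n,'board z',np.nanmedian(b[:,2]),np.nanstd(b[:,2]))
    P=w[~np.isnan(w[...,0])]
    for c in((.583,.105),(.59,.275)):
        Q=P[np.hypot(*(P[:,:2]-c).T)<.05]; k=Q[:,2]>.03
        print(c,finial(P,np.array(c)),'top',np.percentile(Q[:,2],99.5))
    J=jig(f,w); r=cv2.minAreaRect((J[:,:2]*1000).astype(np.float32)); print('fork',len(J),r,J[:,2].mean(),cv2.boxPoints(r).round(1).tolist())
    m=(np.hypot(w[...,0]-.505,w[...,1]+.2)<.035)&(w[...,2]>.04)&(f['color'].max(-1)<60)
    k=w[m]; print('knob',len(k),k.mean(0),k.min(0),k.max(0))
    hi=w[(np.hypot(w[...,0]-.6,w[...,1]+.215)<.17)&(w[...,2]>.04)&(w[...,2]<.1)]
    hi=hi[(hi[:,0]>.54)]; r=cv2.minAreaRect((hi[:,:2]*1000).astype(np.float32)); print('blk',len(hi),r)
E
```

```text
scene0 board z 0.007242124682869526 0.0022965296432881925
(0.583, 0.105) (array([0.5840527 , 0.10628084]), np.int64(173), np.float64(0.002818569308836595)) top 0.5574921115633578
(0.59, 0.275) (array([0.5885095 , 0.27955242]), np.int64(168), np.float64(0.002690095770483403)) top 0.11298319329018246
fork 455 ((603.9066162109375, -179.7223358154297), (75.77936553955078, 161.77841186523438), 2.6076934337615967) 0.06718993129137772 [[562.4000244140625, -100.5999984741211], [569.7000122070312, -262.29998779296875], [645.4000244140625, -258.79998779296875], [638.0999755859375, -97.19999694824219]]
knob 41 [ 0.50718861 -0.18406364  0.07156993] [ 0.49327473 -0.19988133  0.05761123] [ 0.51678946 -0.17375013  0.08069307]
blk 1390 ((601.6502685546875, -182.150390625), (132.220703125, 196.2263641357422), 5.247914791107178)
side0 board z 0.005761049700800321 0.002441762790836173
(0.583, 0.105) (array([0.58569717, 0.10716501]), np.int64(129), np.float64(0.0026304932831219307)) top 0.5550099108299796
(0.59, 0.275) (array([0.58998414, 0.2798146 ]), np.int64(123), np.float64(0.002917381791125293)) top 0.11188184708175043
fork 692 ((580.4688720703125, -181.5701904296875), (120.45279693603516, 161.59640502929688), 4.000904560089111) 0.06579157978393113 [[514.7999877929688, -105.19999694824219], [526.0, -266.3999938964844], [646.2000122070312, -258.0], [634.9000244140625, -96.80000305175781]]
knob 68 [ 0.50002778 -0.19948656  0.07234354] [ 0.48811314 -0.20903055  0.0602067 ] [ 0.51254243 -0.1851094   0.0816664 ]
blk 1977 ((602.5245361328125, -183.85926818847656), (125.8031234741211, 196.7037811279297), 4.183507442474365)
```

>>> arm_command(rows=[[85,[-0.034,-0.053,0],[0,0,-0.0795]],[85,[-0.069,-0.106,0],[0,0,-0.159]],[85,[-0.103,-0.158,0],[0,0,-0.238]],[85,[-0.138,-0.211,0],[0,0,-0.318]],[85,[-0.172,-0.264,0],[0,0,-0.397]],[85,[-0.206,-0.317,0],[0,0,-0.477]],[85,[-0.241,-0.369,0],[0,0,-0.557]],[85,[-0.275,-0.422,0],[0,0,-0.636]],[85,[-0.31,-0.475,0],[0,0,-0.716]],[85,[-0.344,-0.528,0],[0,0,-0.795]],[85,[-0.378,-0.58,0],[0,0,-0.875]],[85,[-0.413,-0.633,0],[0,0,-0.955]]])

```text
time: 1.15
tool_pos: [0.5003, -0.1905, 0.2309]
tool_rot: [-0.0, 0.999, 0.033, -0.0]
contact_force: [0.7, -0.1, -0.4]
gripper_width: 0.998
grasp_force: 0.0
```

Run:
```python
from h import *
f=grab('wrist','wrist1'); s=monitor.state(); print(s['time'],s['tool_pos'],s['tool_rot'])
w=world(f); J=jig(f,w); print('fork',len(J),cv2.minAreaRect((J[:,:2]*1000).astype(np.float32)),J[:,2].mean(),J[:,2].std())
print(-f['R'].T@f['t'])
cv2.imwrite('pics/wrist1b.png',cv2.resize(f['color'],(768,576),interpolation=cv2.INTER_CUBIC)[:,:,::-1])
```

```text
1.2 [ 0.49895738 -0.19283086  0.23091255] [ 8.91220955e-04  9.99555454e-01  2.97838030e-02 -1.01279259e-03]
fork 7732 ((577.143798828125, -182.16180419921875), (122.97087860107422, 158.0904083251953), 4.998196125030518) 0.06750536736790892 0.000822273609076086
[ 0.57458971 -0.18508973  0.37477179]
```

View pics/wrist1b.png

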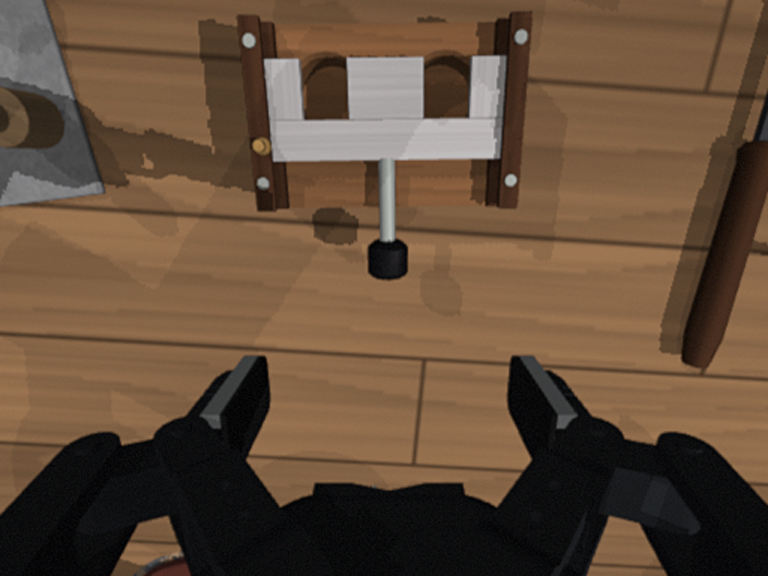

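The wrist view (x1.5) shows knob centre at (388,259), rail screws at (249,40), (263,183), (521,37), (511,180), the pin at (261,146), and both pocket rears at (325,53) and (448,53). I refine the jig pose from these.

```bash
cat >> h.py <<'E'
def plane(f,p,z):
    d=f['R'].T@np.linalg.inv(f['mtx'])@np.array([p[0],p[1],1.]); c=-f['R'].T@f['t']; return c+d*(z-c[2])/d[2]
E
python3 - <<'E'
from h import *
f=dict(np.load('pics/wrist1.npz')); w=world(f); q=1/1.5
S={}
for n,p in dict(LR=(249,40),LF=(263,183),RR=(521,37),RF=(511,180),knobtop=(388,247),plateL=(273,161),plateR=(501,157),rodroot=(387.5,160),pin=(261,146),pockL=(325,53),pockR=(448,53),tineL=(265,60),tineR=(505,56)).items():
    p=np.array(p)*q; d=w[int(p[1]),int(p[0])]; z={'L':.072,'R':.072}.get(n[0],.066)
    if n=='pin': z=.089
    if n[:4]=='pock': z=.05
    if n=='knobtop': z=.078
    S[n]=plane(f,p,z); print(n,d.round(4),S[n].round(4))
v=S['LR']-S['RR']+S['LF']-S['RF']; print('yaw y',np.degrees(np.arctan2(-v[0],v[1])),np.hypot(*v[:2])/2)
c=(S['LR']+S['RR']+S['LF']+S['RF'])/4; print('screw centre',c)
v=S['plateL']-S['plateR'];print('plate yaw',np.degrees(np.arctan2(-v[0],v[1])),(S['plateL']+S['plateR'])/2)
E
```

```text
LR [ 0.6412 -0.0911  0.0761] [ 0.6415 -0.0898  0.072 ]
LF [ 0.5512 -0.0974  0.0747] [ 0.5511 -0.0969  0.072 ]
RR [ 0.655  -0.2655  0.0748] [ 0.6552 -0.2666  0.072 ]
RF [ 0.5651 -0.2727  0.0744] [ 0.5651 -0.2741  0.072 ]
knobtop [ 0.5119 -0.1887  0.0756] [ 0.5117 -0.1895  0.078 ]
plateL [ 0.5669 -0.1029  0.0666] [ 0.5666 -0.1027  0.066 ]
plateR [ 0.5809 -0.2643  0.0731] [ 0.5803 -0.2663  0.066 ]
rodroot [ 0.5735 -0.1846  0.0695] [ 0.5728 -0.185   0.066 ]
pin [ 0.5765 -0.0997  0.0841] [ 0.5761 -0.1011  0.089 ]
pockL [ 0.6418 -0.1357  0.0517] [ 0.6419 -0.1361  0.05  ]
pockR [ 0.6479 -0.222   0.0505] [ 0.6477 -0.2228  0.05  ]
tineL [ 0.6313 -0.0981  0.0677] [ 0.6316 -0.0983  0.066 ]
tineR [ 0.6466 -0.2601  0.0599] [ 0.6449 -0.2593  0.066 ]
yaw y 4.478067881120084 0.17754718931919378
screw centre [ 0.60323085 -0.18188373  0.072     ]
plate yaw 4.8202056673001135 [ 0.5734451  -0.18448512  0.066     ]
```

>>> arm_command(rows=[[70,[0.003,0,-0.13],[0,0,0.006]],[70,[0.003,0,-0.26],[0,0,0.006]],[70,[0.003,0,-0.39],[0,0,0.006]],[70,[0.003,0,-0.52],[0,0,0.006]],[70,[0.003,0,-0.63],[0,0,0.006]],[70,[0.003,0,-0.63],[0,0,0.006]],[25,[0.003,0,-0.63],[0,0,0.006]],[25,[0.003,0,-0.63],[0,0,0.006]],[25,[0.003,0,-0.63],[0,0,0.006]],[25,[0.003,0,-0.63],[0,0,0.006]],[25,[0.003,0,-0.63],[0,0,0.006]]])

```text
time: 2.12
tool_pos: [0.5041, -0.1895, 0.0461]
tool_rot: [-0.0, 0.999, 0.041, 0.002]
contact_force: [-2.0, 5.7, 5.8]
gripper_width: 0.349
grasp_force: 59.0
```

>>> arm_command(rows=[[25,[-0.02,-0.0016,0],[0,0,0]],[25,[-0.04,-0.0032,0],[0,0,0]],[25,[-0.06,-0.0048,0],[0,0,0]],[25,[-0.08,-0.0064,0],[0,0,0]],[25,[-0.1,-0.008,0],[0,0,0]],[25,[-0.12,-0.0096,0],[0,0,0]],[25,[-0.14,-0.0112,0],[0,0,0]],[25,[-0.155,-0.0124,0],[0,0,0]],[25,[-0.165,-0.0132,0],[0,0,0]],[25,[-0.17,-0.0136,0],[0,0,0]],[25,[-0.17,-0.0136,0],[0,0,0]]])

```text
time: 3.03
tool_pos: [0.4543, -0.1935, 0.0461]
tool_rot: [-0.0, 0.999, 0.04, 0.004]
contact_force: [4.1, 6.7, 3.0]
gripper_width: 0.351
grasp_force: 60.8
```

>>> arm_command(rows=[[75,[0,0,0],[0,0,0]],[75,[0,0,0],[0,0,0]],[75,[0,0,0],[0,0,0]],[75,[0,0,0.1],[0,0,0]],[75,[0,0,0.22],[0,0,0]],[75,[0,0,0.35],[0,0,0]],[75,[0.1,0,0.48],[0,0,0]],[75,[0.2,0.005,0.6],[0,0,0]],[75,[0.3,0.01,0.68],[0,0,0]],[75,[0.3,0.01,0.68],[0,0,0]],[75,[0.3,0.01,0.68],[0,0,0]]])

```text
time: 3.95
tool_pos: [0.5436, -0.1918, 0.2502]
tool_rot: [0.002, 0.999, 0.041, 0.003]
contact_force: [-0.5, -0.6, 0.2]
gripper_width: 0.881
grasp_force: 0.0
```

Run:
```python
from h import *
f=grab('wrist','wrist2'); s=monitor.state(); print(s['time'],s['tool_pos'])
cv2.imwrite('pics/wrist2b.png',cv2.resize(f['color'],(768,576),interpolation=cv2.INTER_CUBIC)[:,:,::-1])
```

```text
4.0 [ 0.54150408 -0.1912724   0.24724906]
```

View pics/wrist2b.png

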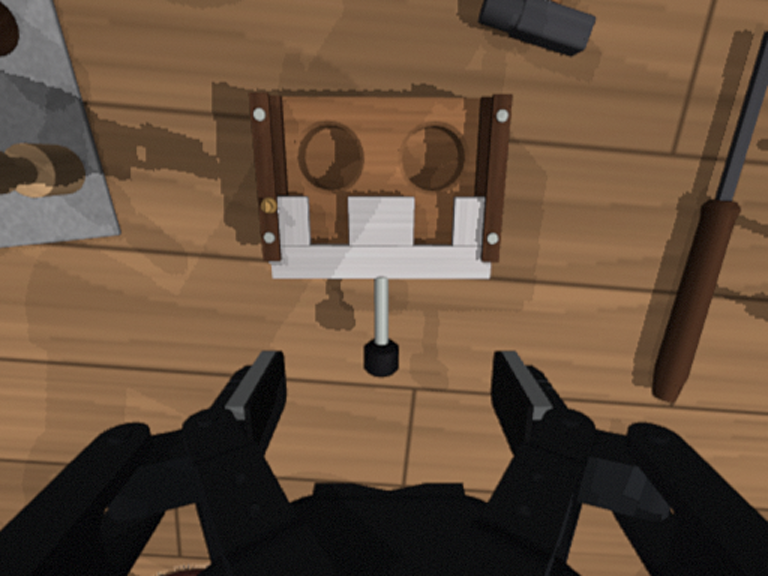

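The fork is fully out. Pocket rims (x1.5) span x 298–363 and 402–465, y 121–191, so the centres are about (330.5,156) and (433.5,156).

>>> arm_command(rows=[[85,[-0.01,0.12,0],[0,0,0]],[85,[-0.02,0.24,0],[0,0,0]],[85,[-0.03,0.36,0],[0,0,0]],[85,[-0.04,0.48,0],[0,0,0]],[85,[-0.05,0.6,0],[0,0,0]],[85,[-0.06,0.72,0],[0,0,0]],[85,[-0.06,0.84,0],[0,0,0]],[85,[-0.06,0.96,0],[0,0,0]],[85,[-0.06,1.0,0],[0,0,0]],[85,[-0.06,1.0,0],[0,0,0]]])

```text
time: 4.83
tool_pos: [0.5208, 0.1107, 0.2438]
tool_rot: [0.0, 0.999, 0.043, -0.002]
contact_force: [-0.1, -0.4, 0.4]
gripper_width: 0.995
grasp_force: 0.0
```

Run:
```python
from h import *
f=dict(np.load('pics/wrist2.npz')); q=1/1.5; w=world(f)
for n,c in dict(p1=((298,156),(363,156),(330.5,121),(330.5,191)),p2=((402,156),(465,156),(433.5,121),(433.5,191))).items():
    P=np.array([plane(f,np.array(p)*q,.05) for p in c]); print(n,P.mean(0).round(4),np.linalg.norm(P[0]-P[1]),np.linalg.norm(P[2]-P[3]))
print('block top z',w[int(108*q),int(380*q)],w[int(215*q),int(330*q)])
S=[plane(f,np.array(p)*q,.072) for p in((259,115),(269,238),(502,116),(492,238))]; print('screws',np.mean(S,0))
g=grab('wrist','wrist3'); w=world(g); P=w[~np.isnan(w[...,0])]
b=w[(abs(w[...,0]-.56)<.03)&(abs(w[...,1]-.18)<.03)]; print('board',np.nanmedian(b[:,2]))
for c in((.585,.1067),(.5892,.2797)):
    for base in(.006,.009): print(finial(P,np.array(c),base))
    Q=P[(np.hypot(*(P[:,:2]-c).T)<.03)&(P[:,2]<.15)&(P[:,2]>.07)]; print('top',Q[:,2].max(),Q[Q[:,2]>Q[:,2].max()-.004].mean(0), Q.mean(0))
for i in range(2): s=monitor.state(); print(s['time'],s['tool_pos'],s['tool_rot']); vision.grab_frame('wrist')
cv2.imwrite('pics/wrist3b.png',cv2.resize(g['color'],(768,576),interpolation=cv2.INTER_CUBIC)[:,:,::-1])
```

```text
p1 [ 0.616 -0.14   0.05 ] 0.05202681866803506 0.05361433604783825
p2 [ 0.6229 -0.2223  0.05  ] 0.050536564373838445 0.053656569127888805
block top z [ 0.65488107 -0.17638874  0.05164595] [ 0.56982232 -0.1417569   0.05095731]
screws [ 0.60258207 -0.18168021  0.072     ]
board 0.007489013244427371
(array([0.5667262 , 0.13238611]), np.int64(3), np.float64(0.0007727335737620905))
(array([0.58284812, 0.10806458]), np.int64(30), np.float64(0.0009225988530085281))
top 0.11368059888424124 [0.5843225  0.10881246 0.1113251 ] [0.58446065 0.10909688 0.10910393]
(array([0.58790642, 0.2820422 ]), np.int64(681), np.float64(0.00031310498901924175))
(array([0.5878727 , 0.28208329]), np.int64(707), np.float64(0.000525833963438384))
top 0.11325271960571494 [0.58816338 0.28084748 0.11109004] [0.5884868  0.27506895 0.10203479]
4.8833 [0.52127347 0.10912926 0.24407102] [ 4.90369442e-04  9.99126890e-01  4.17334831e-02 -1.87961965e-03]
4.9333 [0.52171663 0.10824094 0.24447871] [ 5.51813643e-04  9.99160832e-01  4.09264226e-02 -1.53443060e-03]
```

View pics/wrist3b.png

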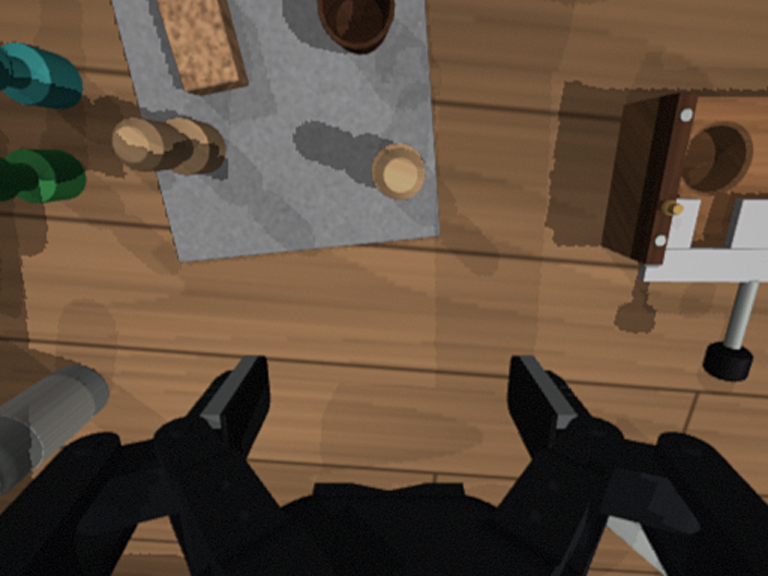

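Finial 1 is seen from above at (398,172), finial 2 at (135,140)–(195,145) obliquely. All views agree within 2 mm: f1 (0.5846,0.1075), f2 (0.5888,0.2803), p1 (0.6163,-0.1396), p2 (0.6231,-0.2226). I grasp finial 1 by the head.

>>> arm_command(rows=[[85,[0.11,-0.003,-0.05],[0,0,0]],[85,[0.205,-0.005,-0.12],[0,0,0]],[85,[0.205,-0.005,-0.24],[0,0,0]],[85,[0.205,-0.005,-0.36],[0,0,0]],[85,[0.205,-0.005,-0.48],[0,0,0]],[85,[0.205,-0.005,-0.593],[0,0,0]],[85,[0.205,-0.005,-0.593],[0,0,0]],[28,[0.205,-0.005,-0.593],[0,0,0]],[28,[0.205,-0.005,-0.593],[0,0,0]],[28,[0.205,-0.005,-0.593],[0,0,0]],[28,[0.205,-0.005,-0.593],[0,0,0]],[28,[0.205,-0.005,-0.593],[0,0,0]]])

```text
time: 5.98
tool_pos: [0.5867, 0.1077, 0.0718]
tool_rot: [-0.0, 0.999, 0.041, 0.003]
contact_force: [0.4, 0.5, 4.9]
gripper_width: 0.38
grasp_force: 59.5
```

>>> arm_command(rows=[[28,[0,0,0.08],[0,0,0]],[28,[0,0,0.19],[0,0,0]],[28,[0,0,0.3],[0,0,0]],[28,[0.01,-0.09,0.36],[0,0,0]],[28,[0.025,-0.2,0.36],[0,0,0]],[28,[0.04,-0.31,0.36],[0,0,0]],[28,[0.055,-0.42,0.36],[0,0,0]],[28,[0.07,-0.53,0.36],[0,0,0]],[28,[0.085,-0.64,0.36],[0,0,0]],[28,[0.095,-0.74,0.36],[0,0,0]],[28,[0.106,-0.824,0.36],[0,0,0]],[28,[0.106,-0.824,0.36],[0,0,0]]])

```text
time: 6.98
tool_pos: [0.6167, -0.1442, 0.1774]
tool_rot: [0.001, 0.999, 0.039, 0.001]
contact_force: [-0.6, -0.2, -0.3]
gripper_width: 0.375
grasp_force: 59.9
```

```bash
cat > chk.py <<'E'
from h import *
import sys
c=np.array([float(x) for x in sys.argv[1:3]])
for n in('scene','side','wrist'):
    f=grab(n,n+sys.argv[3]); w=world(f); P=w[~np.isnan(w[...,0])]
    hsv=cv2.cvtColor(f['color'],cv2.COLOR_RGB2HSV)[~np.isnan(w[...,0])]
    P=P[(hsv[:,1]>60)&(hsv[:,2]>90)]
    for b in([float(x) for x in sys.argv[4:]]): print(n,b,*finial(P,c,b))
s=monitor.state(); print(s['tool_pos'],s['gripper_width'],s['contact_force'])
E
python3 chk.py .6163 -.1396 4 .114
python3 - <<'E'
import cv2,numpy as np
a=cv2.imread('pics/scene4.png')[120:245,140:300];b=cv2.imread('pics/side4.png')[165:290,210:370]
cv2.imwrite('pics/c4.png',cv2.resize(np.hstack([a,b]),None,fx=2.5,fy=2.5,interpolation=cv2.INTER_CUBIC))
E
```

```text
scene 0.114 [ 0.61357077 -0.14552311] 152 0.002914229922771682
side 0.114 [ 0.61614284 -0.14293331] 151 0.0025620428005869995
wrist 0.114 [ 0.61350646 -0.1395393 ] 1064 0.0006417345464117799
[ 0.61624959 -0.13937373  0.17679328] 0.3804218227367454 [ 0.54888005  0.65418425 -1.39286129]
```

View pics/c4.png

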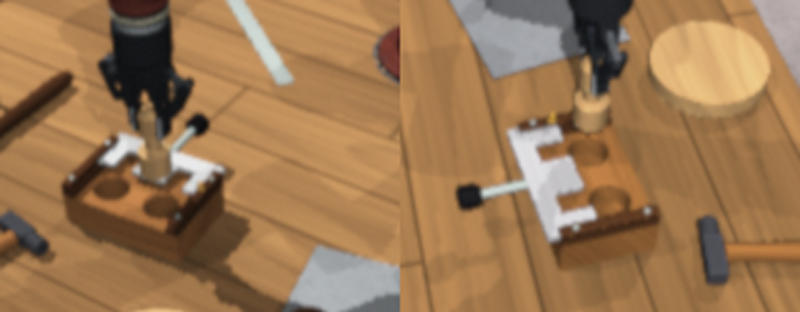

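The finial hangs upright in the gripper just over the board-side pocket. Recheck now the arm has settled.

```bash
python3 chk.py .6163 -.1396 5 .112 .114 .116
```

```text
scene 0.112 [ 0.61361334 -0.14070469] 138 0.0026138516278852997
scene 0.114 [ 0.61344728 -0.14049285] 146 0.002861153127298412
scene 0.116 [ 0.6135367  -0.14099915] 154 0.0031275923899966827
side 0.112 [ 0.61617368 -0.14008199] 144 0.0026650422205548195
side 0.114 [ 0.61628455 -0.13986958] 157 0.002959371802730252
side 0.116 [ 0.61634975 -0.1395419 ] 172 0.0032808293809517158
wrist 0.112 [ 0.61338505 -0.13770943] 1034 0.0006596885586359778
wrist 0.114 [ 0.61331288 -0.13763404] 1141 0.000790200743925633
wrist 0.116 [ 0.61266221 -0.13734068] 1729 0.0019655987735844485
[ 0.6162587  -0.1384221   0.17657933] 0.38106173980028 [-0.73974252 -0.12734308 -0.80293238]
```

>>> arm_command(rows=[[28,[0.003,0,-0.05],[0,0,0]],[28,[0.003,0,-0.11],[0,0,0]],[28,[0.003,0,-0.17],[0,0,0]],[28,[0.003,0,-0.2],[0,0,0]],[28,[0.003,0,-0.225],[0,0,0]],[28,[0.003,0,-0.245],[0,0,0]],[28,[0.003,0,-0.245],[0,0,0]]])

```text
time: 7.87
tool_pos: [0.6165, -0.1392, 0.1014]
tool_rot: [-0.0, 0.999, 0.041, -0.001]
contact_force: [-0.9, -0.2, -2.1]
gripper_width: 0.375
grasp_force: 59.9
```

>>> arm_command(rows=[[28,[0,0,-0.02],[0,0,0]],[28,[0,0,-0.04],[0,0,0]],[28,[0,0,-0.06],[0,0,0]],[28,[0,0,-0.075],[0,0,0]],[28,[0,0,-0.082],[0,0,0]],[28,[0,0,-0.082],[0,0,0]]])

```text
time: 8.37
tool_pos: [0.6179, -0.1397, 0.0809]
tool_rot: [-0.0, 0.999, 0.041, 0.0]
contact_force: [-5.1, 2.1, 10.0]
gripper_width: 0.379
grasp_force: 61.1
```

Contact is at the height expected for seated (9 mm above the pick height). I release and rise.

>>> arm_command(rows=[[56,[0,0,0.003],[0,0,0]],[56,[0,0,0.003],[0,0,0]],[56,[0,0,0.003],[0,0,0]],[56,[0,0,0.04],[0,0,0]],[56,[0,0,0.14],[0,0,0]],[60,[0,0,0.27],[0,0,0]],[85,[0,0,0.4],[0,0,0]],[85,[0,0.08,0.45],[0,0,0]],[85,[0,0.2,0.45],[0,0,0]],[85,[-0.02,0.32,0.45],[0,0,0]],[85,[-0.03,0.44,0.45],[0,0,0]],[85,[-0.04,0.56,0.45],[0,0,0]]])

```text
time: 9.37
tool_pos: [0.6049, 0.0297, 0.2142]
tool_rot: [0.0, 0.999, 0.04, 0.0]
contact_force: [1.2, 0.3, -0.1]
gripper_width: 0.999
grasp_force: 0.0
```

```bash
python3 chk.py .6163 -.1396 6 .015; python3 -c "
from h import *
for n in('scene6','side6'):
    w=world(dict(np.load(f'pics/{n}.npz'))); P=w[~np.isnan(w[...,0])]
    Q=P[np.hypot(*(P[:,:2]-[.6163,-.1396]).T)<.03]; print('top',Q[Q[:,2]<.16][:,2].max()); print('f2',finial(P,np.array([.5888,.2803])))"
```

```text
scene 0.015 [ 0.61509962 -0.14094035] 105 0.003052379726215462
side 0.015 [ 0.61767426 -0.13974599] 141 0.004547208786286569
wrist 0.015 [ 0.61261164 -0.14199066] 50 0.002890762593750309
[0.60490825 0.03053056 0.21395685] 0.9970365666410237 [-0.240393   -1.01771773 -0.86892292]
top 0.12506745157145496
f2 (array([0.58827272, 0.27978496]), np.int64(173), np.float64(0.002446259630495815))
top 0.12309763388973037
f2 (array([0.59013366, 0.27995288]), np.int64(127), np.float64(0.0028760003029038696))
```

>>> arm_command(rows=[[85,[-0.01,0.12,0],[0,0,0]],[85,[-0.02,0.24,0],[0,0,0]],[85,[-0.03,0.36,0],[0,0,0]],[85,[-0.04,0.48,0],[0,0,0]],[85,[-0.05,0.6,0],[0,0,0]],[85,[-0.055,0.72,0],[0,0,0]],[85,[-0.055,0.8,0],[0,0,0]],[85,[-0.055,0.84,0],[0,0,0]],[85,[-0.055,0.84,0],[0,0,0]],[85,[-0.055,0.84,-0.1],[0,0,0]],[85,[-0.055,0.84,-0.22],[0,0,0]],[85,[-0.055,0.84,-0.3],[0,0,0]]])

```text
time: 10.52
tool_pos: [0.5886, 0.2777, 0.121]
tool_rot: [0.001, 0.999, 0.04, -0.001]
contact_force: [-0.3, -0.7, -1.1]
gripper_width: 0.996
grasp_force: 0.0
```

>>> arm_command(rows=[[85,[0,0,-0.1],[0,0,0]],[85,[0,0,-0.183],[0,0,0]],[85,[0,0,-0.183],[0,0,0]],[28,[0,0,-0.183],[0,0,0]],[28,[0,0,-0.183],[0,0,0]],[28,[0,0,-0.183],[0,0,0]],[28,[0,0,-0.183],[0,0,0]],[28,[0,0,-0.183],[0,0,0]]])

```text
time: 11.18
tool_pos: [0.5904, 0.2809, 0.0713]
tool_rot: [-0.001, 0.999, 0.041, 0.002]
contact_force: [0.5, -0.3, 5.2]
gripper_width: 0.375
grasp_force: 59.5
```

>>> arm_command(rows=[[28,[0,0,0.08],[0,0,0]],[28,[0,0,0.19],[0,0,0]],[28,[0,0,0.3],[0,0,0]],[28,[0.01,-0.06,0.4],[0,0,0]],[28,[0.015,-0.15,0.48],[0,0,0]],[28,[0.02,-0.25,0.5],[0,0,0]],[28,[0.03,-0.36,0.5],[0,0,0]],[28,[0.04,-0.47,0.5],[0,0,0]],[28,[0.05,-0.58,0.5],[0,0,0]],[28,[0.06,-0.69,0.5],[0,0,0]],[28,[0.07,-0.8,0.5],[0,0,0]],[28,[0.08,-0.91,0.5],[0,0,0]]])

```text
time: 12.18
tool_pos: [0.6126, 0.0059, 0.2192]
tool_rot: [0.0, 0.999, 0.041, 0.001]
contact_force: [0.6, 0.1, -0.8]
gripper_width: 0.38
grasp_force: 59.7
```

>>> arm_command(rows=[[28,[0.01,-0.11,0],[0,0,0]],[28,[0.02,-0.22,0],[0,0,0]],[28,[0.03,-0.33,0],[0,0,0]],[28,[0.038,-0.44,0],[0,0,0]],[28,[0.038,-0.55,0],[0,0,0]],[28,[0.038,-0.66,0],[0,0,0]],[28,[0.038,-0.73,0],[0,0,0]],[28,[0.038,-0.766,0],[0,0,0]],[28,[0.038,-0.766,0],[0,0,0]],[28,[0.038,-0.766,-0.05],[0,0,0]],[28,[0.038,-0.766,-0.14],[0,0,0]],[28,[0.038,-0.766,-0.14],[0,0,0]]])

```text
time: 13.18
tool_pos: [0.6212, -0.2192, 0.1696]
tool_rot: [-0.003, 0.999, 0.042, -0.004]
contact_force: [-1.7, -0.2, -3.6]
gripper_width: 0.38
grasp_force: 59.7
```

```bash
python3 -c "
from h import *
for i in range(3): vision.grab_frame('wrist')"; python3 chk.py .6231 -.2226 7 .114
python3 - <<'E'
import cv2,numpy as np
a=cv2.imread('pics/scene7.png')[120:245,140:300];b=cv2.imread('pics/side7.png')[165:290,210:370]
cv2.imwrite('pics/c7.png',cv2.resize(np.hstack([a,b]),None,fx=2.5,fy=2.5,interpolation=cv2.INTER_CUBIC))
E
```

```text
scene 0.114 [ 0.62103187 -0.22299504] 154 0.0026510647177021476
side 0.114 [ 0.62440877 -0.22221764] 163 0.0024395258824889935
wrist 0.114 [ 0.62251134 -0.22134672] 732 0.00029847320820873324
[ 0.62501662 -0.22221717  0.17823601] 0.37803827159767983 [ 1.37842467 -0.88946465  0.34501798]
```

View pics/c7.png

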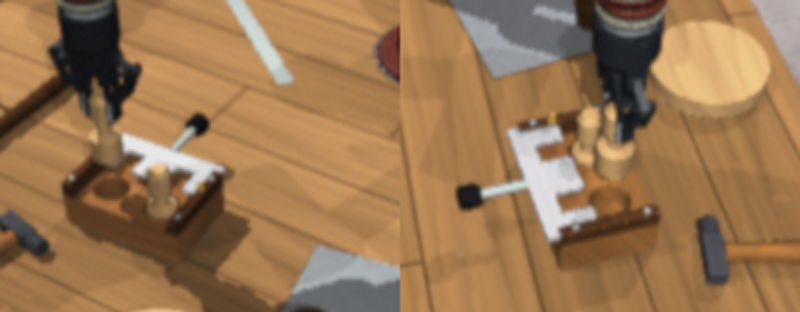

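Finial 1 stands seated in its pocket. Finial 2 hangs upright above the other, within 1 mm of its axis. I lower it.

>>> arm_command(rows=[[28,[0,0,-0.05],[0,0,0]],[28,[0,0,-0.11],[0,0,0]],[28,[0,0,-0.17],[0,0,0]],[28,[0,0,-0.2],[0,0,0]],[28,[0,0,-0.225],[0,0,0]],[28,[0,0,-0.245],[0,0,0]],[28,[0,0,-0.245],[0,0,0]]])

```text
time: 14.07
tool_pos: [0.6236, -0.2223, 0.1016]
tool_rot: [-0.0, 0.999, 0.041, -0.001]
contact_force: [-0.3, 0.8, -0.7]
gripper_width: 0.38
grasp_force: 59.7
```

>>> arm_command(rows=[[28,[0,0,-0.02],[0,0,0]],[28,[0,0,-0.04],[0,0,0]],[28,[0,0,-0.06],[0,0,0]],[28,[0,0,-0.075],[0,0,0]],[28,[0,0,-0.082],[0,0,0]],[28,[0,0,-0.082],[0,0,0]]])

```text
time: 14.57
tool_pos: [0.6246, -0.2225, 0.0803]
tool_rot: [-0.0, 0.999, 0.041, 0.0]
contact_force: [-3.5, 2.4, 8.6]
gripper_width: 0.38
grasp_force: 60.7
```

>>> arm_command(rows=[[56,[0,0,0.003],[0,0,0]],[56,[0,0,0.003],[0,0,0]],[56,[0,0,0.003],[0,0,0]],[56,[0,0,0.04],[0,0,0]],[56,[0,0,0.14],[0,0,0]],[60,[0,0,0.27],[0,0,0]],[70,[0,0,0.4],[0,0,0]],[70,[-0.1,0.02,0.45],[0,0,0]],[70,[-0.22,0.04,0.45],[0,0,0]],[70,[-0.34,0.06,0.45],[0,0,0]],[70,[-0.46,0.08,0.45],[0,0,0]],[70,[-0.574,0.093,0.45],[0,0,0]]])

```text
time: 15.57
tool_pos: [0.4502, -0.194, 0.2138]
tool_rot: [0.0, 0.999, 0.041, 0.0]
contact_force: [-0.7, 0.2, 1.5]
gripper_width: 0.815
grasp_force: 0.0
```

Run:
```python
from h import *
vision.grab_frame('side')
f=grab('wrist','wrist8'); g=grab('scene','scene8'); s=grab('side','side8'); print(monitor.state()['tool_pos'])
a=cv2.resize(f['color'],(400,300)); b=cv2.resize(g['color'][120:240,140:300],(400,300),interpolation=cv2.INTER_CUBIC); c=cv2.resize(s['color'][165:285,210:370],(400,300),interpolation=cv2.INTER_CUBIC)
cv2.imwrite('pics/c8.png',np.vstack([np.hstack([b,c]),np.hstack([a,a*0])])[:,:,::-1])
for x in(g,s):
    w=world(x);P=w[~np.isnan(w[...,0])]
    for c in((.6163,-.1396),(.6231,-.2226)): print(np.sort(P[(np.hypot(*(P[:,:2]-c).T)<.03)&(P[:,2]<.16)][:,2])[-5:].round(4))
```

```text
[ 0.45161029 -0.19464164  0.21411669]
[0.1231 0.1232 0.1238 0.1246 0.1248]
[0.123  0.1232 0.1232 0.1238 0.1241]
[0.1212 0.1214 0.1217 0.1219 0.1222]
[0.1215 0.1217 0.122  0.1221 0.1234]
```

View pics/c8.png

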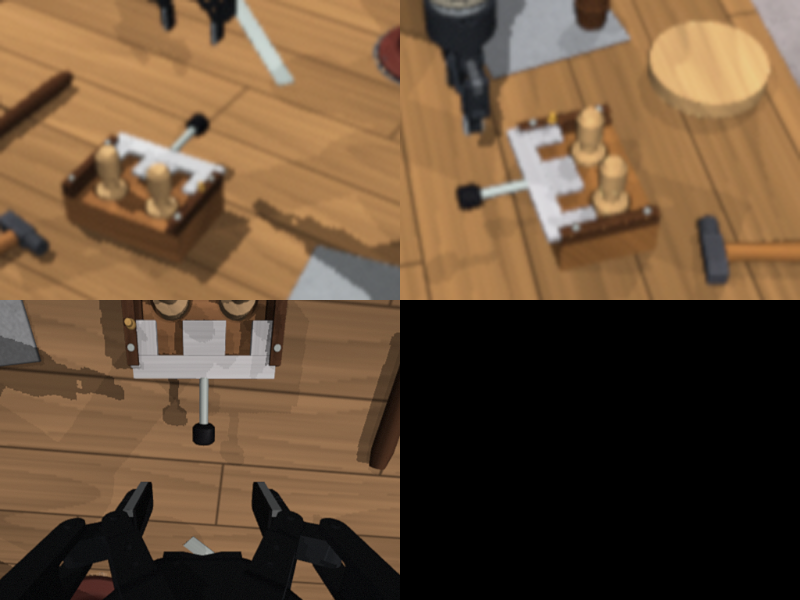

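Both finials stand upright in their pockets with equal tops, and the fork is still out with the knob at about (203,433) in the wrist panel. I descend to the knob and grip it.

>>> arm_command(rows=[[70,[0,0,-0.13],[0,0,0]],[70,[0,0,-0.26],[0,0,0]],[70,[0,0,-0.39],[0,0,0]],[70,[0,0,-0.5],[0,0,0]],[70,[0,0,-0.57],[0,0,0]],[70,[0,0,-0.57],[0,0,0]],[25,[0,0,-0.57],[0,0,0]],[25,[0,0,-0.57],[0,0,0]],[25,[0,0,-0.57],[0,0,0]],[25,[0,0,-0.57],[0,0,0]],[25,[0,0,-0.57],[0,0,0]]])

```text
time: 16.68
tool_pos: [0.4539, -0.1935, 0.0455]
tool_rot: [-0.001, 0.999, 0.04, 0.002]
contact_force: [-0.5, 8.5, 7.3]
gripper_width: 0.344
grasp_force: 58.9
```

>>> arm_command(rows=[[25,[0.02,0.0016,0],[0,0,0]],[25,[0.04,0.0032,0],[0,0,0]],[25,[0.06,0.0048,0],[0,0,0]],[25,[0.08,0.0064,0],[0,0,0]],[25,[0.1,0.008,0],[0,0,0]],[25,[0.12,0.0096,0],[0,0,0]],[25,[0.14,0.0112,0],[0,0,0]],[25,[0.155,0.0124,0],[0,0,0]],[25,[0.165,0.0132,0],[0,0,0]],[25,[0.17,0.0136,0],[0,0,0]],[25,[0.17,0.0136,0],[0,0,0]]])

```text
time: 17.6
tool_pos: [0.5037, -0.1895, 0.0454]
tool_rot: [-0.001, 0.999, 0.041, 0.0]
contact_force: [-6.1, 6.1, 9.6]
gripper_width: 0.345
grasp_force: 59.3
```

>>> arm_command(rows=[[25,[0.005,0.0004,0],[0,0,0]],[25,[0.005,0.0004,0],[0,0,0]],[70,[0.002,0,0],[0,0,0]],[70,[0.002,0,0],[0,0,0]],[70,[0.002,0,0],[0,0,0]],[70,[0,0,0.1],[0,0,0]],[70,[0,0,0.22],[0,0,0]],[70,[0,0,0.35],[0,0,0]],[70,[0,0,0.48],[0,0,0]],[70,[0,0,0.6],[0,0,0]],[70,[-0.1,0,0.68],[0,0,0]],[70,[-0.1,0,0.68],[0,0,0]]])

```text
time: 18.6
tool_pos: [0.4739, -0.1923, 0.2552]
tool_rot: [0.004, 0.999, 0.04, 0.005]
contact_force: [1.6, -0.4, 0.4]
gripper_width: 0.82
grasp_force: 0.0
```

Run:
```python
from h import *
vision.grab_frame('side')
f=grab('wrist','wrist9'); g=grab('scene','scene9'); s=grab('side','side9'); print(monitor.state()['tool_pos'])
a=cv2.resize(f['color'],(400,300)); b=cv2.resize(g['color'][120:240,140:300],(400,300),interpolation=cv2.INTER_CUBIC); c=cv2.resize(s['color'][165:285,210:370],(400,300),interpolation=cv2.INTER_CUBIC)
d=cv2.resize(g['color'],(400,300))
cv2.imwrite('pics/c9.png',np.vstack([np.hstack([b,c]),np.hstack([a,d])])[:,:,::-1])
for t in('wrist1','wrist9'):
    x=dict(np.load(f'pics/{t}.npz')); w=world(x); m=(np.hypot(w[...,0]-.5014,w[...,1]+.19)<.03)&(x['color'].max(-1)<60)&(w[...,2]>.04)&(w[...,2]<.085); print(t,m.sum(),np.median(w[m],0))
```

```text
[ 0.47267701 -0.19028693  0.24511322]
wrist1 616 [ 0.50209245 -0.18980224  0.07646811]
wrist9 574 [ 0.50125312 -0.18954266  0.07650255]
```

View pics/c9.png

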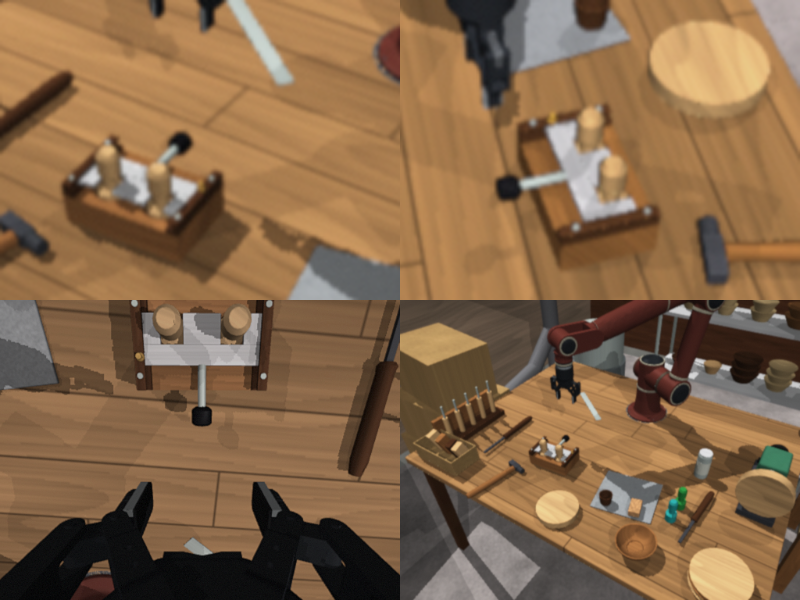

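The fork is closed round both necks, the knob is back at its home position (within 1 mm), the finials are upright, and nothing else has moved.

```bash
python3 -c "
from plant import manip; print(manip.job_done())"
```

```text
the job is handed in; nothing more can be done
None
```

Both finials are seated upright in the jig, the fork is closed round both necks with the knob home to within 1 mm of its starting position, and the job was handed in at about 19 s; the verdict was not shown.

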